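# Turn the seed tray's cover over to its other half

## Robot

A 7-joint arm with a two-finger parallel gripper is mounted at the origin on the work surface. World frame = base frame: x ahead of the robot, y to its left, z up, the work surface at z = 0. Lengths are in m, angles in rad, forces in N, time in s.
With the tool pointing down it reaches from about 0.35 to 0.9 m from the base axis. Payload 7.2 kg.
Tool frame: the origin (TCP) lies at the very end of the fingers, on their centre line; the grasp point (between the pads) lies 19 mm behind it; y points along the fingers, z is the direction in which the jaws open and shut, and the axes are right-handed (so a half turn about y gives the same grasp; the last joint's range is limited). The gripper opens to 88 mm and grips with 3 to 60 N. Pads are 20 mm wide; open, the fingers measure 115 mm over their backs; the gripper's body (75 mm by 178 mm) begins 61 mm behind the grasp point.
Start: joints at [1.088, 0.411, -0.013, 1.596, 0.006, 1.134, -0.082], TCP at [0.252, -0.572, 0.223] pointing down, gripper open.
Joint ranges: [-2.95, 2.95], [-0.29, 1.99], [-1.47, 1.44], [0.14, 2.54], [-1.03, 4.17], [0.13, 1.85], [-2.86, 2.86]. Speed limits (rad/s): [2.39, 2.39, 3.01, 3.01, 3.14, 3.14, 3.14].

## Interface

Orientations are given as a unit quaternion [w, x, y, z].
In Python, from plant import r gives the robot as it stands.
- The arm moves only by the tool arm_command, never from a script. Its argument "deltas" is a list of rows, each an object with "slide": the shift along the tool's x, y, z in units of 30 mm (1.0 is 30 mm), a list of three; "yaw": the turn about the tool's y in degrees. In form: [{"slide": [dx, dy, dz], "yaw": yaw}, ...]. A call has 1 to 20 rows; each row is the pose to reach, as a shift and turn from the pose commanded when the call began, along the tool's axes at that moment; what a row does not reach only later rows make up. A row lasts 1/8 s, in which the tool goes at most 62.5 mm and 10.7 degrees, less where a joint would pass 70% of its speed; a pose out of reach is approached as far as the arm can. A call with a gripper value outside its range is refused whole. "fingers" is the closure, from 0 (fully open) to 1 (shut), set as the call begins (left out, the last holds). The fingers move at their own pace and stop on an object; "squeeze" is the grip in N (left out, the last holds). Time passes only in rows, so rows that repeat a pose let the fingers close. It gives the time, the measured TCP pose, the force and the opening at its end, in the units of the state.
- r.get_state(): the state, without advancing time (a new reading comes with each control period).
- r.camera(name): name is "side" or "top" or "wrist"; returns a dict with "img" (384x512x3 uint8, red, green, blue), "K" (3x3 intrinsics, pixels), "rvec" (rotation vector, rad) and "tvec" (3), from world to camera coordinates, as OpenCV has them. Camera axes: x right, y down, z forward; pixel columns grow to the right and rows downward; lengths in m; the calibration is good to about 2 mm. A picture is of the moment at which its call begins. There is no depth.
- r.close_job(): hands the job in, once; it reports no verdict.
Trained networks look in a picture, given as the dict that the camera call returned (one of the last four; its "shot" number tells which), for a name from the list of things; names that differ only in an ending like _2 or _b are one class to them, and where a whole thing is asked for, a point or a joint stands for the part that bears it (a point fixed in the world has none). Each returns a list of dicts, best first, with "p" (0 to 1); they miss things now and then, are a little off and sometimes report something else, mostly with a low value. They report only what shows in the picture. A call takes as long as a camera call.
- r.search_frame(picture, thing): "position" ([x, y, z] in m, in world coordinates, good to about 4 mm: the middle of the surface that is visible of it).
- r.regions_of(picture, thing): "mask" (384x512 bool, what is visible of it).
- r.tip_of(picture, thing): "position" ([x, y, z] in m, in world coordinates, good to about 4 mm: a listed point, or the origin of a listed thing).
The state is a dict: "t": time; "joints": joint angles; "joint_vel": joint speeds; "joint_efforts": joint torques, N m; "tool_pos": TCP position; "tool_rot": TCP orientation; "ft_force": force on the tool from outside, world axes, zero at the start; "torque": the same for the moment, N m; "finger_gap": finger opening in m.
Only numpy, scipy, OpenCV 4.12 (cv2) and the standard library are available. Lean on these libraries where they do the work, as an engineer would, in place of code of your own. Each camera call takes 0.05 s, during which the arm holds its last target.

## Task

Uncover the half of the seed tray that is covered: with the fingertips, push the wooden cover leaf by its tab up and over its spine, and press it down until it lies flat on the tray's other half. Only push it, never pinch it between the fingers, and swing it over smoothly without flinging or slamming it. Leave the pot, mister, cloche and trowel where they stand.

Things in the scene. Friction and masses are not known exactly. Their poses are not given: they have to be found in the camera images.
- tray: Open aluminium seed tray with cells, fixed to the table: 190 mm along its x, 180 mm along its y, 50 mm high. Origin under its centre, on the table. Its x axis points across the spine from the left half (+y, as the robot sees it) to the right half, within about 20 degrees of the robot's right (-y); y runs along the spine, roughly away from the robot; z up.
- spine (a point): Middle of the cover's hinge line, 53.5 mm above the table, above the tray's middle wall; axes as the tray. The cover leaf reaches 97 mm from the hinge line to its straight edge and 176 mm along the spine; it is 7 mm thick (hinge line in mid-thickness), about 0.12 kg. Fingers touching both of its faces at once count as pinching it.
- cover (a joint): Angle of the wooden cover leaf about the spine, rad: 0 = flat on the left half, 1.57 = upright, 3.14 = flat on the right half (both are end stops). Starts at 0.05 to 0.45. The hinge is stiff: the leaf stays where it is left at any angle and must be pushed all the way down (2 to 3 N at the tab moves it).
- tab (a point): Middle of the outer edge of the cover's tab, at mid-thickness, 127 mm from the hinge line. The tab is 60 mm wide and juts 32 mm beyond the tray's wall, with free space under it down to the table. Moves with the leaf; x points from tab to spine, z is normal to the leaf (up at joint 0, down at 3.14).
- pot: Loose terracotta pot, 92 mm across, 85 mm high, farthest right (-y) of the tray, behind mister and cloche. Origin under its centre. Leave alone.
- mister: Loose plastic plant mister with press trigger, 76 mm across, 178 mm high, right (-y) of the tray, beside the cloche. Origin under its centre. Leave alone.
- cloche: Loose glass cloche (bell), 124 mm across, 172 mm high with its knob, right (-y) of the tray, nearer to the robot than the mister. Origin under its centre. Leave alone.
- trowel: Loose steel trowel with a wooden grip, about 280 mm long, 62 mm wide, 26 mm high, lying beyond the tray (+x), along the tray's x. Origin under its middle. Leave alone.

How it is judged:
On the way, in this order (a step that is already met when the one before it is completed fails the run):
1. the cover leaf is raised past upright (value of joint cover above 1.7 rad), for 0.05 s.
2. the cover leaf lies flat on the right half (value of joint cover above 3.07 rad), for 0.2 s.
At the end, for the whole second after the job is handed in: The cover leaf lies flat on the right half of the tray (within 4 degrees of its stop, joint above 3.07 rad) and is at rest; pot, mister, cloche and trowel are each within 20 mm of where they started (value of joint cover above 3.07 rad and velocity of joint cover below 0.05 rad/s and distance of each of pot, mister, cloche, trowel from where it was at the start of the episode below 0.02 m); the robot touches nothing.
It fails at once if the leaf is pinched: the fingers touch both of its faces at once ((contact force between the fingers and cover_c2 above 0.5 N or contact force between the fingers and cover_c3 above 0.5 N) and (contact force between the fingers and cover_c4 above 0.5 N or contact force between the fingers and cover_c5 above 0.5 N)).
It fails at once if the leaf is flung or slammed (faster than 4 rad/s) (velocity of joint cover above 4 rad/s).
It fails at once if a bystander is moved, knocked over or lifted (more than 20 mm) (distance of any of pot, mister, cloche, trowel from where it was at the start of the episode above 0.02 m).
It also fails if it takes over 45 s, if anything falls off the work surface, if the arm or the gripper's body presses on something with over 40 N, if the wrist force passes 120 N, or if a joint passes its speed limit or range.

## Working session

There is one attempt and no reset: what is moved stays moved. The work goes in short steps, Python scripts to look and compute and a tool call to move; the robot and the scene stay as the last step left them, time stands still between calls to the robot, and variables do not carry over. Pictures are saved under pics/ and viewed, and the job is handed in when it is done.

Besides the shell and the picture viewer there is one more tool, called after "Call:" by a JSON object that holds its "method" and its "body". arm_command: Moves the arm, as the interface text tells. Its arguments: {"type":"object","properties":{"deltas":{"type":"array"},"fingers":{"type":"number"},"squeeze":{"type":"number"}},"required":["deltas"]}

```bash
mkdir -p pics; ls; cat > h.py <<'E'
import numpy as np,cv2
from plant import r
np.set_printoptions(precision=4,suppress=True)
def save(p,n): cv2.imwrite(f'pics/{n}.png',cv2.cvtColor(p['img'],cv2.COLOR_RGB2BGR))
E
python3 - <<'E'
from h import *
s=r.get_state(); print({k:s[k] for k in ['t','tool_pos','tool_rot','finger_gap']})
for c in ['side','top']:
    p=r.camera(c); save(p,c+'0')
    for th in ['tab','spine','tray','pot','mister','cloche','trowel']:
        o=r.tip_of(p,th)
        print(c,th,[(np.array(q['position']),round(q['p'],2)) for q in o[:2]])
E
```

```text
pics
{'t': 0.0, 'tool_pos': array([ 0.2516, -0.5716,  0.2218]), 'tool_rot': array([ 0.1455, -0.1458,  0.6925, -0.6914]), 'finger_gap': 0.08762499379270364}
side tab [(array([0.5506, 0.2692, 0.0852]), 0.93)]
side spine [(array([0.5825, 0.1543, 0.0511]), 0.72)]
side tray [(array([0.5794, 0.1559, 0.003 ]), 0.78), (array([0.5497, 0.2647, 0.0875]), 0.19)]
side pot [(array([ 0.6571, -0.1749,  0.0033]), 0.61)]
side mister [(array([ 0.7006, -0.0325,  0.0003]), 0.97)]
side cloche [(array([ 0.5429, -0.0805,  0.0008]), 0.96)]
side trowel [(array([0.7286, 0.1689, 0.0049]), 0.82)]
top tab [(array([0.5458, 0.2731, 0.0887]), 0.9)]
top spine [(array([0.58  , 0.1566, 0.0534]), 0.79)]
top tray [(array([ 0.5837,  0.1549, -0.003 ]), 0.85)]
top pot [(array([ 0.6592, -0.1738, -0.0015]), 0.83)]
top mister [(array([ 0.7047, -0.0316,  0.0022]), 0.7)]
top cloche [(array([ 0.546 , -0.0839,  0.0003]), 0.76)]
top trowel [(array([ 0.7277,  0.1657, -0.0027]), 0.86)]
```

View pics/side0.png

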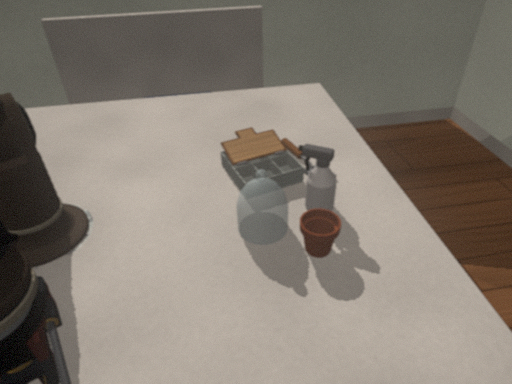

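View pics/top0.png

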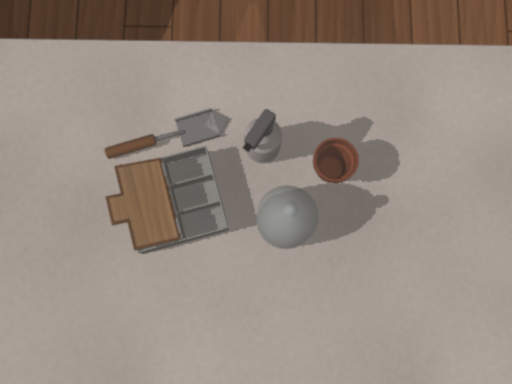

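```bash
python3 - <<'E'
from h import *
from scipy.spatial.transform import Rotation as R
s=r.get_state(); q=s['tool_rot']; print(R.from_quat([q[1],q[2],q[3],q[0]]).as_matrix())
t=np.array([.548,.271,.087]);sp=np.array([.581,.1555,.0535]);d=t-sp
print(np.linalg.norm(d),np.linalg.norm(d[:2]),np.arctan2(d[2],np.linalg.norm(d[:2])),np.degrees(np.arctan2(d[1],d[0])))
E
```

```text
[[-0.9152  0.      0.403 ]
 [-0.403  -0.0001 -0.9152]
 [ 0.     -1.      0.0001]]
0.12470565344041143 0.12012181317312855 0.27197313735020745 105.94539590092282
```

The leaf stands about 0.27 rad open. In the top view its tab is at about (118, 208), with the cloche at (287, 215) and the mister at (262, 138). I'll close the fingers, go high over to the left of the tab, and turn the jaw axis to lie along the spine.

Call:
{"method": "arm_command", "body": {"deltas": [{"slide":[0,-1,0],"yaw":0},{"slide":[-1,-1.7,-1.1],"yaw":-6},{"slide":[-2.3,-1.7,-2.6],"yaw":-14},{"slide":[-3.6,-1.7,-4.1],"yaw":-22},{"slide":[-4.9,-1.7,-5.5],"yaw":-30},{"slide":[-6.2,-1.7,-7],"yaw":-38},{"slide":[-7.5,-1.7,-8.5],"yaw":-46},{"slide":[-8.8,-1.7,-9.9],"yaw":-54},{"slide":[-10.1,-1.7,-11.4],"yaw":-62},{"slide":[-11.4,-1.7,-12.9],"yaw":-70},{"slide":[-12.7,-1.7,-14.3],"yaw":-76},{"slide":[-14,-1.7,-15.8],"yaw":-80},{"slide":[-15.3,-1.7,-17.3],"yaw":-82},{"slide":[-16.6,-1.7,-18.7],"yaw":-82},{"slide":[-17.9,-1.7,-20.2],"yaw":-82},{"slide":[-19.2,-1.7,-21.7],"yaw":-82},{"slide":[-20.1,-1.7,-22.7],"yaw":-82},{"slide":[-20.6,-1.7,-23.2],"yaw":-82},{"slide":[-20.6,-1.7,-23.2],"yaw":-82},{"slide":[-20.6,-1.7,-23.2],"yaw":-82}], "fingers": 1, "squeeze": 10}}

```text
t: 3.3
tool_pos: [0.5369, 0.3131, 0.2735]
tool_rot: [-0.563, 0.564, -0.427, 0.427]
ft_force: [-0.2, 0.1, -0.6]
finger_gap: 0.0001
```

```bash
python3 - <<'E'
from h import *
from scipy.spatial.transform import Rotation as R
s=r.get_state(); q=s['tool_rot']; print(R.from_quat([q[1],q[2],q[3],q[0]]).as_matrix(),s['joints'])
for c in ['side','top','wrist']:
    p=r.camera(c); save(p,c+'1')
    for th in ['tab','spine','tray']:
        o=r.tip_of(p,th)
        print(c,th,[(np.array(q['position']),round(q['p'],2)) for q in o[:2]])
E
```

```text
[[ 0.2712 -0.0001  0.9625]
 [-0.9625 -0.0008  0.2712]
 [ 0.0008 -1.     -0.0003]] [-0.0936  0.4687 -0.7423  1.5     0.3231  1.2992 -0.5946]
side tab [(array([0.5825, 0.1575, 0.0525]), 0.73)]
side spine [(array([0.5807, 0.158 , 0.0544]), 0.92)]
side tray [(array([0.5792, 0.1575, 0.0011]), 0.84)]
top tab [(array([0.5448, 0.2735, 0.0887]), 0.69)]
top spine [(array([0.5812, 0.158 , 0.0551]), 0.84)]
top tray [(array([ 0.5789,  0.157 , -0.0012]), 0.89)]
wrist tab [(array([0.5444, 0.2718, 0.0868]), 0.85)]
wrist spine []
wrist tray []
```

View pics/wrist1.png

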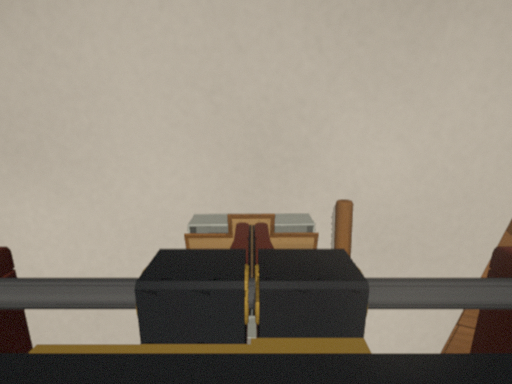

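View pics/side1.png

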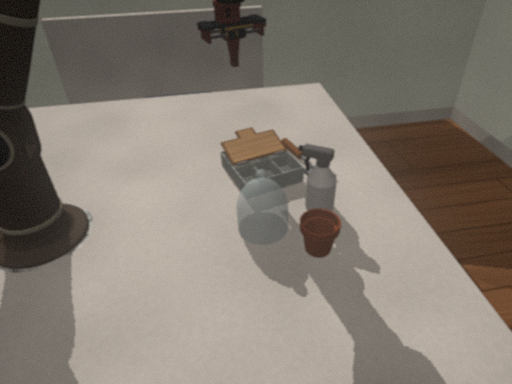

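The fingers are centred on the tab and aligned with it: the wrist view shows it at about (250, 220), edges level. Next I'll go down outside the tab and then inch in.

Call:
{"method": "arm_command", "body": {"deltas": [{"slide":[0,1,0],"yaw":0},{"slide":[0,2.5,0],"yaw":0},{"slide":[0,4,0],"yaw":0},{"slide":[0,5.5,0],"yaw":0},{"slide":[0,6.7,0],"yaw":0},{"slide":[0,7.2,0],"yaw":0},{"slide":[0,7.2,0],"yaw":0},{"slide":[0.4,7.2,0],"yaw":0},{"slide":[0.8,7.2,0],"yaw":0},{"slide":[0.8,7.2,0],"yaw":0}]}}

```text
t: 5.15
tool_pos: [0.5448, 0.289, 0.0584]
tool_rot: [0.563, -0.563, 0.427, -0.428]
ft_force: [0.0, 0.2, -0.2]
finger_gap: 0.0005
```

```bash
python3 - <<'E'
from h import *
s=r.get_state(); print(s['tool_pos'],s['ft_force'])
p=r.camera('side'); save(p,'side2'); i=p['img'][90:210,190:350]; cv2.imwrite('pics/side2c.png',cv2.resize(i[:,:,::-1],None,fx=4,fy=4))
d=s['tool_pos']-np.array([.581,.157,0]); print('X',d[:2]@[.271,-.9625])
# arc table: X,z of TCP for angle, lever ref
th0=.28
for th in np.arange(.28,1.6,.1):
    print(round(th,2),(-(127*np.cos(th)+3.5*np.sin(th))-10).round(1),(53.5+127*np.sin(th)-3.5*np.cos(th)-26).round(1))
print()
for th in np.arange(1.5,3.2,.1):
    a=np.pi-th
    for rho in (95,85): print(round(th,2),rho,(rho*np.cos(a)-3.5*np.sin(a)-10).round(1),(53.5+rho*np.sin(a)+3.5*np.cos(a)).round(1),end=' ')
    print()
E
```

```text
[0.5448 0.289  0.0584] [ 0.0218  0.2241 -0.1752]
X -0.1368153044562315
0.28 -133.0 59.2
0.38 -129.2 71.4
0.48 -124.3 83.0
0.58 -118.1 94.2
0.68 -111.0 104.6
0.78 -102.7 114.3
0.88 -93.6 123.2
0.98 -83.6 131.0
1.08 -72.9 137.9
1.18 -61.6 143.6
1.28 -49.8 148.2
1.38 -37.5 151.5
1.48 -25.0 153.7
1.58 -12.3 154.5

1.5 95 -20.2 148.0 1.5 85 -19.5 138.0 
1.6 95 -10.7 148.6 1.6 85 -11.0 138.6 
1.7 95 -1.2 148.2 1.7 85 -2.5 138.2 
1.8 95 8.2 146.8 1.8 85 5.9 137.1 
1.9 95 17.4 144.5 1.9 85 14.2 135.1 
2.0 95 26.4 141.3 2.0 85 22.2 132.2 
2.1 95 34.9 137.3 2.1 85 29.9 128.6 
2.2 95 43.1 132.4 2.2 85 37.2 124.3 
2.3 95 50.7 126.7 2.3 85 44.0 119.2 
2.4 95 57.7 120.2 2.4 85 50.3 113.5 
2.5 95 64.0 113.2 2.5 85 56.0 107.2 
2.6 95 69.6 105.5 2.6 85 61.0 100.3 
2.7 95 74.4 97.3 2.7 85 65.4 93.0 
2.8 95 78.3 88.6 2.8 85 68.9 85.3 
2.9 95 81.4 79.6 2.9 85 71.7 77.2 
3.0 95 83.6 70.4 3.0 85 73.7 69.0 
3.1 95 84.8 60.9 3.1 85 74.8 60.5
```

View pics/side2c.png

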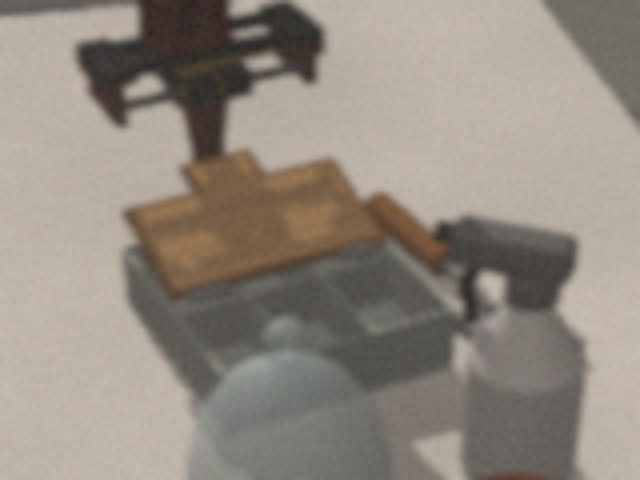

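The fingertip is just outside the tab and untouched (in the crop, finger at (205, 140), tab at (220, 170)). I'll push in gently while rising a little to test the contact.

Call:
{"method": "arm_command", "body": {"deltas": [{"slide":[0.05,0,0],"yaw":0},{"slide":[0.1,0,0],"yaw":0},{"slide":[0.15,0,0],"yaw":0},{"slide":[0.18,-0.07,0],"yaw":0},{"slide":[0.2,-0.14,0],"yaw":0},{"slide":[0.23,-0.21,0],"yaw":0},{"slide":[0.26,-0.28,0],"yaw":0}]}}

```text
t: 6.08
tool_pos: [0.5455, 0.2838, 0.0662]
tool_rot: [0.564, -0.564, 0.427, -0.426]
ft_force: [-0.4, 1.4, -1.2]
finger_gap: 0.0002
```

```bash
cat > m.py <<'E'
from h import *
import sys
n=sys.argv[1]
s=r.get_state(); d=s['tool_pos']-np.array([.581,.157,0]); print('X',d[:2]@[.271,-.9625],'S',d[:2]@[.9625,.271],'z',d[2],s['ft_force'],s['t'])
for c in ['side','top']:
    p=r.camera(c)
    for o in r.tip_of(p,'tab')[:2]:
        t=np.array(o['position']); e=t-[.581,.157,.0535]; x=e[:2]@[.271,-.9625]
        print(c,t,round(o['p'],2),'r',np.hypot(x,e[2]).round(3),'theta',np.arctan2(e[2],-x).round(3))
    if c=='side': i=p['img'][70:210,170:350]
    else: i=p['img'][100:260,90:290]
    cv2.imwrite(f'pics/{c}_{n}.png',cv2.resize(i[:,:,::-1],None,fx=3,fy=3))
E
python3 m.py a
```

```text
X -0.13167098378700962 S 0.00018151652155186016 z 0.0662059522286528 [-0.3573  1.3594 -1.2472] 6.075
side [0.5497 0.2672 0.0894] 0.73 r 0.12 theta 0.304
top [0.5463 0.2751 0.0926] 0.66 r 0.129 theta 0.308
```

View pics/side_a.png

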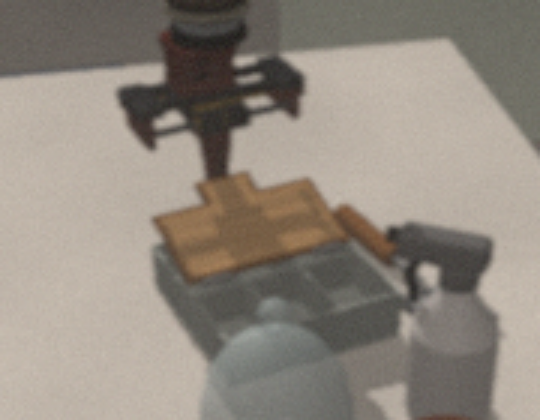

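Contact is light and the leaf is moving (about 0.31 rad). I'll go on along the tab's arc.

Call:
{"method": "arm_command", "body": {"deltas": [{"slide":[0.15,-0.1,0],"yaw":0},{"slide":[0.2,-0.25,0],"yaw":0},{"slide":[0.26,-0.43,0],"yaw":0},{"slide":[0.35,-0.62,0],"yaw":0},{"slide":[0.45,-0.8,0],"yaw":0},{"slide":[0.56,-0.98,0],"yaw":0},{"slide":[0.68,-1.15,0],"yaw":0},{"slide":[0.8,-1.32,0],"yaw":0}]}}

```text
t: 7.28
tool_pos: [0.5513, 0.2641, 0.107]
tool_rot: [0.566, -0.563, 0.427, -0.425]
ft_force: [-3.1, 8.6, 4.7]
finger_gap: 0.0006
```

```bash
python3 m.py b
```

```text
X -0.11109832233773836 S 0.00041596838150587855 z 0.10702061048950162 [-3.1008  8.556   4.7326] 7.275
side [0.5542 0.248  0.1266] 0.67 r 0.12 theta 0.657
top [0.5532 0.2555 0.1314] 0.85 r 0.129 theta 0.651
```

View pics/side_b.png

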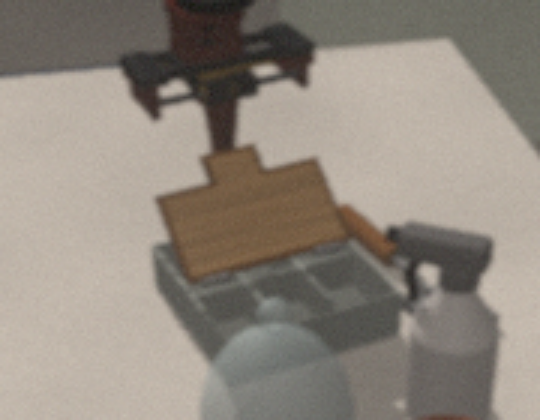

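Leaf at about 0.65 rad with modest force. Going on towards upright.

Call:
{"method": "arm_command", "body": {"deltas": [{"slide":[0.13,-0.16,0],"yaw":0},{"slide":[0.28,-0.32,0],"yaw":0},{"slide":[0.43,-0.47,0],"yaw":0},{"slide":[0.58,-0.61,0],"yaw":0},{"slide":[0.75,-0.74,0],"yaw":0},{"slide":[0.91,-0.86,0],"yaw":0},{"slide":[1.09,-0.97,0],"yaw":0},{"slide":[1.27,-1.07,0],"yaw":0},{"slide":[1.46,-1.15,0],"yaw":0},{"slide":[1.65,-1.22,0],"yaw":0},{"slide":[1.84,-1.28,0],"yaw":0},{"slide":[2.04,-1.33,0],"yaw":0},{"slide":[2.24,-1.37,0],"yaw":0},{"slide":[2.45,-1.4,0],"yaw":0}]}}

```text
t: 9.22
tool_pos: [0.5721, 0.189, 0.1476]
tool_rot: [-0.564, 0.564, -0.427, 0.427]
ft_force: [0.3, 1.5, 1.6]
finger_gap: 0.0002
```

```bash
python3 m.py c
```

```text
X -0.03322243542029705 S 0.00012672190357085756 z 0.1475544894566818 [0.2601 1.4824 1.6224] 9.225
side [0.5765 0.1716 0.1778] 0.67 r 0.125 theta 1.449
top [0.5792 0.1557 0.0534] 0.45 r 0.001 theta -3.011
top [ 0.5832  0.1566 -0.0032] 0.42 r 0.057 theta -1.588
```

View pics/side_c.png

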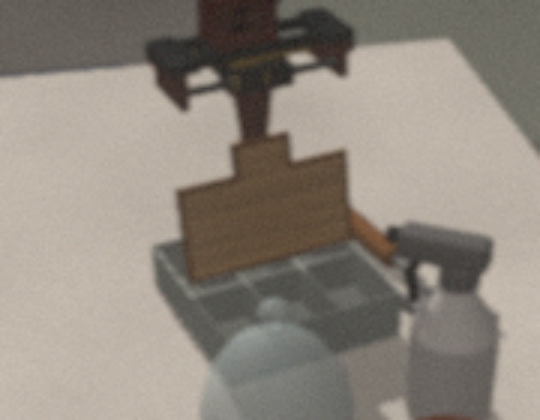

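View pics/top_c.png

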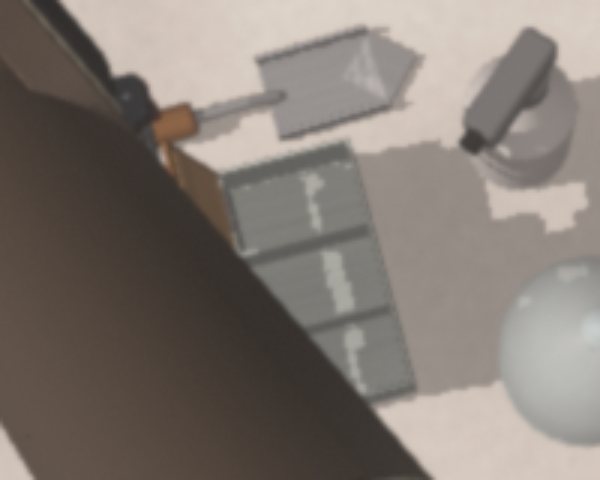

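At about 1.43 rad the fingers bear on the leaf's outer face about 30 mm below the tab's edge. Now over the top and part-way down.

Call:
{"method": "arm_command", "body": {"deltas": [{"slide":[0.18,0,0],"yaw":0},{"slide":[0.4,0,0],"yaw":0},{"slide":[0.6,0,0],"yaw":0},{"slide":[0.8,0,0],"yaw":0},{"slide":[1.07,0.02,0],"yaw":0},{"slide":[1.37,0.09,0],"yaw":0},{"slide":[1.67,0.17,0],"yaw":0},{"slide":[1.95,0.29,0],"yaw":0},{"slide":[2.22,0.44,0],"yaw":0},{"slide":[2.47,0.6,0],"yaw":0},{"slide":[2.6,0.7,0],"yaw":0}]}}

```text
t: 10.8
tool_pos: [0.5934, 0.1137, 0.1261]
tool_rot: [-0.564, 0.564, -0.427, 0.427]
ft_force: [-0.2, -0.8, 0.7]
finger_gap: 0.0006
```

```bash
python3 m.py d
```

```text
X 0.04498743926271569 S 0.00017396722011045384 z 0.12611205555442537 [-0.1742 -0.82    0.6615] 10.8
side [0.602  0.0759 0.1516] 0.65 r 0.129 theta 2.277
```

View pics/side_d.png

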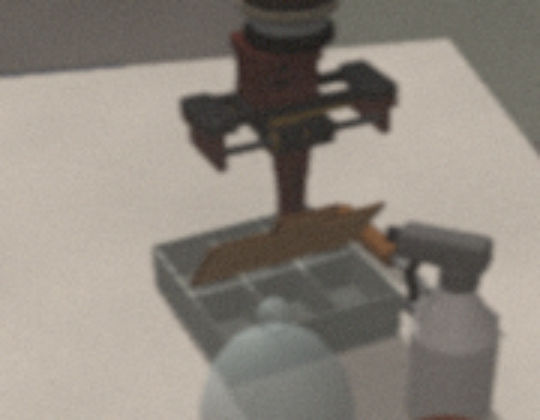

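About 2.27 rad and following. Now pressing it the rest of the way down.

Call:
{"method": "arm_command", "body": {"deltas": [{"slide":[0.08,0.2,0],"yaw":0},{"slide":[0.18,0.4,0],"yaw":0},{"slide":[0.37,0.63,0],"yaw":0},{"slide":[0.53,0.86,0],"yaw":0},{"slide":[0.68,1.1,0],"yaw":0},{"slide":[0.8,1.36,0],"yaw":0},{"slide":[0.89,1.6,0],"yaw":0},{"slide":[0.95,1.8,0],"yaw":0},{"slide":[0.98,1.95,0],"yaw":0},{"slide":[1.0,2.07,0],"yaw":0},{"slide":[1.0,2.18,0],"yaw":0},{"slide":[1.0,2.28,0],"yaw":0},{"slide":[1.0,2.37,0],"yaw":0},{"slide":[1.0,2.45,0],"yaw":0},{"slide":[1.0,2.5,0],"yaw":0},{"slide":[1.0,2.5,0],"yaw":0}]}}

```text
t: 13.0
tool_pos: [0.6017, 0.0855, 0.0567]
tool_rot: [-0.563, 0.564, -0.426, 0.428]
ft_force: [-16.1, -5.5, 47.0]
finger_gap: 0.0002
```

```bash
python3 m.py e
```

```text
X 0.07440579383899253 S 0.0005077868891758503 z 0.05670919443632483 [-16.0723  -5.5166  46.9501] 13.0
side [0.6176 0.0292 0.052 ] 0.78 r 0.133 theta -3.13
```

View pics/side_e.png

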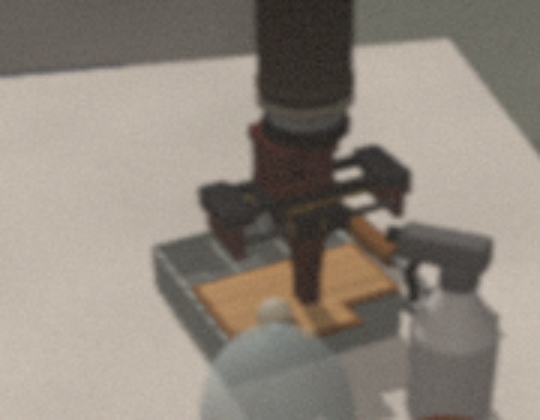

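The leaf is flat: the tip stands at 56.7 mm, the leaf's top face, with 47 N against the stop. Lifting straight off.

Call:
{"method": "arm_command", "body": {"deltas": [{"slide":[0,-0.15,0],"yaw":0},{"slide":[0,-0.4,0],"yaw":0},{"slide":[0,-1,0],"yaw":0},{"slide":[0,-2,0],"yaw":0},{"slide":[0,-3,0],"yaw":0},{"slide":[0,-4,0],"yaw":0},{"slide":[-0.7,-5,0],"yaw":0},{"slide":[-1.5,-5.5,0],"yaw":0},{"slide":[-3,-5.5,0],"yaw":0},{"slide":[-4.5,-5.5,0],"yaw":0},{"slide":[-6,-5.5,0],"yaw":0},{"slide":[-7,-5.5,0],"yaw":0},{"slide":[-7,-5.5,0],"yaw":0}]}}

```text
t: 14.82
tool_pos: [0.542, 0.2917, 0.2166]
tool_rot: [0.565, -0.565, 0.426, -0.424]
ft_force: [-0.6, -0.7, -1.3]
finger_gap: 0.0005
```

```bash
python3 m.py f; python3 - <<'E'
from h import *
p=r.camera('side')
for th in ['pot','mister','cloche','trowel']:
    print(th,[(np.array(q['position']),round(q['p'],2)) for q in r.tip_of(p,th)[:1]])
E
```

```text
X -0.1401916803078907 S -0.0010500553945534704 z 0.21655621937817254 [-0.5893 -0.6654 -1.2938] 14.825
side [0.6188 0.0317 0.0492] 0.97 r 0.131 theta -3.109
top [0.6133 0.0337 0.0542] 0.8 r 0.127 theta 3.136
top [ 0.5463 -0.0841  0.    ] 0.45 r 0.229 theta -2.906
pot [(array([ 0.6584, -0.1748,  0.001 ]), 0.79)]
mister [(array([ 0.7055, -0.0321, -0.0027]), 0.59)]
cloche []
trowel [(array([0.728 , 0.1697, 0.0046]), 0.53)]
```

View pics/side_f.png

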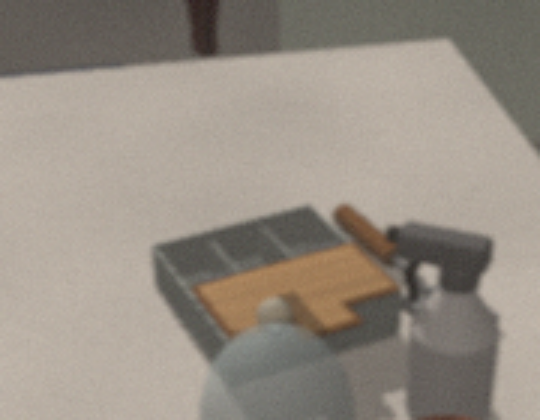

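View pics/top_f.png

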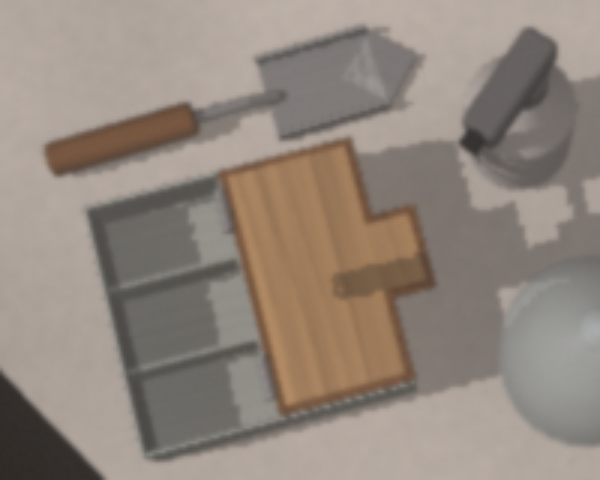

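Both pictures show the leaf lying flat on the right half (top crop about (320, 280)), the left cells open, and the arm clear. The bystanders look undisturbed, so I'm handing in.

```bash
python3 - <<'E'
from h import *
print(r.close_job())
E
```

```text
the job is handed in; nothing more can be done
None
```

The cover leaf now lies flat on the right half of the tray, the left half is uncovered, and the job is handed in. I pushed the leaf by its tab with the closed fingertips, up along its arc, over the spine and down to its stop. I then lifted off, and no pinching contact was intended or seen. It took about 15 s of the 45 s.

**Leaf:** In the last top view the tab network put it at 3.136 rad. The side view put the tab about 4 mm below the hinge line, which is within its error. At the press, the fingertip stood at 56.7 mm, which matches the top face of a flat leaf. The wrist force there was about 50 N, more than needed but under the 120 N limit.

**Speed:** I commanded about 0.8 rad/s at most. I did not measure the leaf's own speed.

**Bystanders:** In the last pictures the pot, mister and trowel were found within about 5 mm of where they started. The side-view network missed the cloche in that last check. The top view shows it in place; there, asked for the tab, the network gave a low-confidence second answer at the cloche's starting position.

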